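# Lay the three pinion shafts in their V-cradles

## Task

Pick out the three pinion shafts (round shafts with a toothed gear round the middle) and lay each in the V-cradle of its size: shortest shaft in the shortest cradle, middle in the middle-sized, longest in the longest. Each must lie level with both plain ends right down in the two V notches and the teeth hanging free between the white plates; leave the plain shaft and the loose gear where they are.

Things in the scene. Friction and masses are not known exactly. Their poses are not given: they have to be found in the camera images.
- small_pinion_mid (a point): Pinion shaft, the shortest and thinnest of three: bright steel shaft 96 mm long with a dark toothed gear (pinion) fixed round its middle, 26 mm across the teeth and 20 mm long; the plain round ends are 13 mm thick. Loose, lying on its teeth on the table; grip it across the teeth. About 180 g. Origin: its centre, on the axis (13 mm above the table at the start). x: along the shaft.
- medium_pinion_mid (a point): Pinion shaft, the middle-sized of three: bright steel shaft 130 mm long with a dark toothed gear (pinion) fixed round its middle, 35 mm across the teeth and 32 mm long; the plain round ends are 17 mm thick. Loose, lying on its teeth on the table; grip it across the teeth. About 400 g. Origin: its centre, on the axis (17.5 mm above the table at the start). x: along the shaft.
- large_pinion_mid (a point): Pinion shaft, the longest and thickest of three: bright steel shaft 160 mm long with a dark toothed gear (pinion) fixed round its middle, 42 mm across the teeth and 44 mm long; the plain round ends are 20 mm thick. Loose, lying on its teeth on the table; grip it across the teeth. About 700 g. Origin: its centre, on the axis (21 mm above the table at the start). x: along the shaft.
- small_cradle_seat (a point): Fixed V-cradle, the shortest of three, for the small pinion shaft: grey foot 88 x 46 mm, 6 mm thick, with two white upright plates 8 mm thick and 40 mm apart (inner faces, along x), each with a 90-degree V notch 34 mm wide at the mouth. Origin: where the shaft's centre lies once seated, midway between the plates, 31 mm above the table; plate tops 7.8 mm above it. x: along the shaft's line.
- medium_cradle_seat (a point): Fixed V-cradle, the middle-sized of three, for the middle pinion shaft: grey foot 102 x 54 mm, 6 mm thick, with two white upright plates 8 mm thick and 54 mm apart (inner faces, along x), each with a 90-degree V notch 42 mm wide at the mouth. Origin: where the shaft's centre lies once seated, midway between the plates, 35.5 mm above the table; plate tops 9 mm above it. x: along the shaft's line.
- large_cradle_seat (a point): Fixed V-cradle, the longest of three, for the large pinion shaft: grey foot 120 x 62 mm, 6 mm thick, with two white upright plates 8 mm thick and 72 mm apart (inner faces, along x), each with a 90-degree V notch 50 mm wide at the mouth. Origin: where the shaft's centre lies once seated, midway between the plates, 39 mm above the table; plate tops 10.9 mm above it. x: along the shaft's line.
- plain_shaft_mid (a point): Plain turned steel shaft without teeth, 25 mm thick, 119 mm long, loose on the table; not a pinion shaft, to be left where it lies. Origin: its centre. y: along it.
- loose_gear_mid (a point): Loose grey spur gear without a shaft, 60 mm across, 21 mm high, lying flat on the table; to be left where it lies. Origin: its centre.
- box_pile_base: Fixed pile of clear organiser boxes in front of the robot, 0.15 m high, between the shafts (to its right) and the cradles (to its left); carry things over it. It takes up x 0.25 to 0.51, y -0.18 to -0.01. Origin: about the middle of its underside.
- table_bins_back: Fixed tall blue and yellow bins at the back of the table, up to 0.44 m high, from x 0.66 on for y -0.01 to 0.21; a big carton, 0.22 m high, stands left of them from x 0.61 on, y 0.26 to 0.60. Swing past in front of them. Origin: a point among them on the table.

How it is judged (in metres and radians):
At the end, for the whole second after the job is handed in: Each pinion shaft lies in the cradle of its own size, released and at rest: its centre within 14 to 15 mm (along) and 6 mm (across) of the seat point, at the seat's height within 5 mm, in line with the cradle within 0.1 rad, either end first (x of small_pinion_mid in the frame of small_cradle_seat between -0.014 and 0.014 m and y of small_pinion_mid in the frame of small_cradle_seat between -0.006 and 0.006 m and z of small_pinion_mid in the frame of small_cradle_seat between -0.005 and 0.005 m and angle between the x axis of small_pinion_mid and the x axis of small_cradle_seat, either way round below 0.1 rad and linear speed of each of small_pinion, medium_pinion, large_pinion below 0.02 m/s and angular speed of each of small_pinion, medium_pinion, large_pinion below 0.3 rad/s and contact force between the fingers and small_pinion below 0.2 N and x of medium_pinion_mid in the frame of medium_cradle_seat between -0.015 and 0.015 m and y of medium_pinion_mid in the frame of medium_cradle_seat between -0.006 and 0.006 m and z of medium_pinion_mid in the frame of medium_cradle_seat between -0.005 and 0.005 m and angle between the x axis of medium_pinion_mid and the x axis of medium_cradle_seat, either way round below 0.1 rad and contact force between the fingers and medium_pinion below 0.2 N and x of large_pinion_mid in the frame of large_cradle_seat between -0.015 and 0.015 m and y of large_pinion_mid in the frame of large_cradle_seat between -0.006 and 0.006 m and z of large_pinion_mid in the frame of large_cradle_seat between -0.005 and 0.005 m and angle between the x axis of large_pinion_mid and the x axis of large_cradle_seat, either way round below 0.1 rad and contact force between the fingers and large_pinion below 0.2 N); the robot touches nothing.
It fails at once if the plain shaft is pushed more than 25 mm from where it lay (distance of plain_shaft_mid from where it was at the start of the episode above 0.025 m).
It fails at once if the loose gear is pushed more than 25 mm from where it lay (distance of loose_gear_mid from where it was at the start of the episode above 0.025 m).
It also fails if it takes over 125 s, if anything falls off the work surface, if the arm or the gripper's body presses on something with over 40 N, if the wrist force passes 120 N, or if a joint passes its speed limit or range.

## Robot

A 7-joint arm with a two-finger parallel gripper is mounted at the origin on a cart in front of the work surface, level with it; the furniture and walls round the work are solid. World frame = base frame: x ahead of the robot, y to its left, z up, the work surface at z = 0. Lengths are in m, angles in degrees, forces in N, time in s.
With the tool pointing down it reaches from about 0.425 to 0.875 m from the base axis. Payload 4.7 kg.
Tool frame: the origin (TCP) lies between the finger pads; the fingertips stand 17 mm ahead of it and the grasp point (between the pads) lies 2 mm behind it; z points along the fingers, y is the line along which they close (so a half turn about z gives the same grasp; the last joint's range is limited). The gripper opens to 87 mm and grips with 3 to 60 N. Pads are 19 mm wide; open, the fingers measure 117 mm over their backs; the gripper's body (75 mm by 190 mm) begins 51 mm behind the grasp point.
Start: joints at [-67.317, 18.392, -4.016, 83.108, 1.295, 78.541, -3.26], TCP at [0.242, 0.603, 0.24] pointing down, gripper open.
Joint ranges: [-163.93, 163.93], [-17.29, 119.83], [-79.2, 71.16], [3.27, 140.29], [-89.18, 269.18], [5.43, 117.66], [-154.24, 154.24]. Speed limits (degrees/s): [147.25, 147.25, 180, 180, 180, 180, 180].

## Interface

Orientations are given as [roll, pitch, yaw] about the fixed x, y, z axes, in that order (R = Rz(yaw) Ry(pitch) Rx(roll)).
In Python, from cell import env, cams gives the robot as it stands.
- The arm moves only by the shell command python3 -m pendant 'ROWS' [FORCE]. ROWS is JSON, a list of rows, each an object of numbers: "tx", "ty", "tz": the shift along the tool's x, y, z each as a share of 0.05 m, from -1 to 1; "spin": the turn about the tool's z as a share of 4 degrees, from -1 to 1; "claw": the closure, from 0 (fully open) to 1 (shut). A call has 1 to 10 rows; each row shifts and turns the commanded pose from where the row before left it, along the tool's axes as they then stand; what a row does not reach is not made up. A row lasts 1/8 s, in which the tool goes at most 62.5 mm and 10.7 degrees, less where a joint would pass 70% of its speed; a pose out of reach is approached as far as the arm can. A call with a number of a shift or a turn outside -1 to 1 is refused whole. A call with a gripper value outside its range is refused whole. The fingers move at their own pace and stop on an object; FORCE is the grip in N (left out, the last holds). Time passes only in rows, so rows that do not move let the fingers close. It gives the time, the measured TCP pose, the force, the opening and the grip force at its end, in the units of the state.
- env.get_obs(): the state, without advancing time (a new reading comes with each control period).
- cams.read_camera(name): name is "side" or "top"; returns the picture (400x640x3 uint8, red, green, blue); there is no depth.
- cams.camera_info(name): a dict with "fx", "fy", "cx", "cy" (pixels), "rvec" (rotation vector, rad) and "tvec" (3), from world to camera coordinates, as OpenCV has them. Camera axes: x right, y down, z forward; pixel columns grow to the right and rows downward; lengths in m; the calibration is good to about 2 mm. A picture is of the moment at which its call begins. camera_info takes no time and is no camera call.
- env.sign_off(): hands the job in; it is judged then, once.
The state is a dict: "time_s": time; "qpos": joint angles; "joint_velocities": joint speeds; "effort": joint torques, N m; "tool_pos": TCP position; "tool_rot": TCP orientation; "force": force on the tool from outside, world axes, zero at the start; "wrist_torque": the same for the moment, N m; "grip_width": finger opening in m; "grasp_force": force on a finger pad.
Only numpy, scipy, OpenCV 4.12 (cv2) and the standard library are available. Lean on these libraries where they do the work, as an engineer would, in place of code of your own. Each camera call takes 0.05 s, during which the arm holds its last target. There are 200 camera calls.

## Working session

There is one attempt and no reset: what is moved stays moved. The work goes in short steps, Python scripts to look and compute and a shell command to move; the robot and the scene stay as the last step left them, time stands still between calls to the robot, and variables do not carry over. Pictures are saved under pics/ and viewed, at most 14 in all, crops included, and the job is handed in when it is done.

```bash
mkdir -p pics; ls; python3 - <<'E'
from cell import env,cams
import cv2
print(env.get_obs())
for n in("top","side"):
    print(cams.camera_info(n)); cv2.imwrite(f"pics/{n}0.png",cv2.cvtColor(cams.read_camera(n),cv2.COLOR_RGB2BGR))
E
```

```text
pics
{'time_s': 0.0, 'qpos': array([-67.31661702,  18.43906237,  -4.01456158,  83.17490009,
         1.29553284,  78.54190027,  -3.26212315]), 'joint_velocities': array([ 0.00856788,  0.04172274, -0.08922948,  0.11255751, -0.00733489,
       -0.06211934,  0.02685056]), 'effort': array([-3.97082840e-04, -4.91283417e+01, -4.04274585e-01, -3.12532425e+01,
       -6.41271682e-02,  4.35580546e-02,  1.81340756e-04]), 'tool_pos': array([0.24204633, 0.60268303, 0.23846135]), 'tool_rot': array([-1.79889408e+02,  6.65846207e-03,  1.58123436e+02]), 'force': array([ 0.29712664, -0.02537377,  0.37338729]), 'wrist_torque': array([-0.04223824,  0.00491216, -0.04224196]), 'grasp_force': 0.0, 'grip_width': 0.08679465254584369}
{'fx': 436.93559707821834, 'fy': 436.93559707821834, 'cx': 316.1962254782459, 'cy': 202.38755384306214, 'rvec': array([ 2.16245971, -2.22041093,  0.07825497]), 'tvec': array([-0.06172789,  0.57130493,  1.12876099])}
{'fx': 372.5837849045261, 'fy': 372.5837849045261, 'cx': 314.89168203427647, 'cy': 199.5567512676951, 'rvec': array([ 2.23924376, -1.31857151,  0.42360913]), 'tvec': array([-0.32248085,  0.38111652,  0.78783937])}
```

View pics/top0.png

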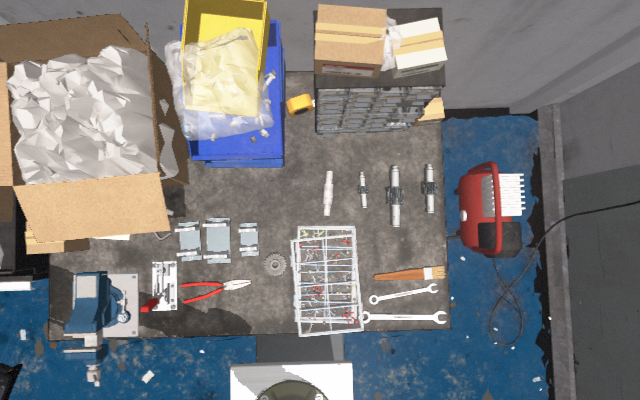

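View pics/side0.png

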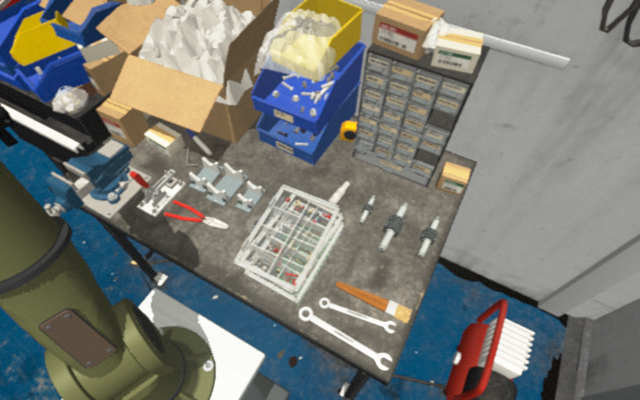

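```bash
cat > h.py <<'E'
import numpy as np,cv2
from cell import env,cams
def K(i): return np.array([[i['fx'],0,i['cx']],[0,i['fy'],i['cy']],[0,0,1]])
def proj(n,p):
    i=cams.camera_info(n); return cv2.projectPoints(np.float64([p]),i['rvec'],i['tvec'],K(i),None)[0].reshape(2)
def ray(n,uv,z):
    i=cams.camera_info(n); R=cv2.Rodrigues(i['rvec'])[0]; c=-R.T@i['tvec']
    d=R.T@np.linalg.inv(K(i))@np.array([*uv,1.]); return c+d*(z-c[2])/d[2]
def snap(n,f,x0,y0,x1,y1,s):
    a=cams.read_camera(n)[y0:y1,x0:x1]; cv2.imwrite("pics/"+f,cv2.cvtColor(cv2.resize(a,None,fx=s,fy=s,interpolation=cv2.INTER_CUBIC),cv2.COLOR_RGB2BGR))
E
python3 - <<'E'
from h import *
print(proj("top",[.242,.603,.24]),proj("side",[.242,.603,.24]))
snap("top","a.png",310,150,450,240,5)
snap("top","b.png",165,205,295,285,6)
E
```

```text
[ -8.7121837  362.58227937] [  1.57402359 125.87307037]
```

View pics/a.png

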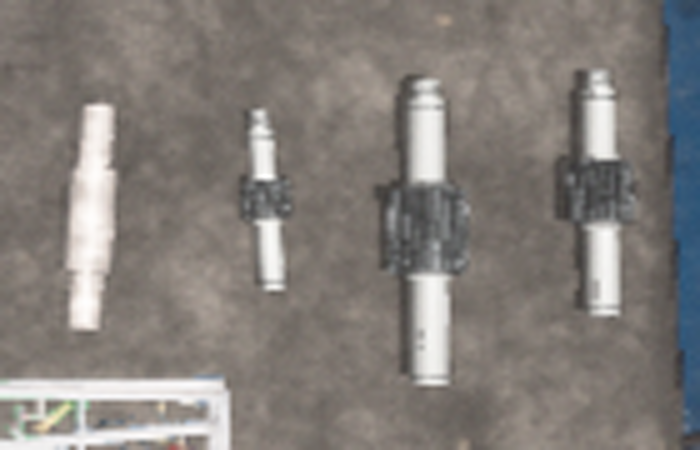

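View pics/b.png

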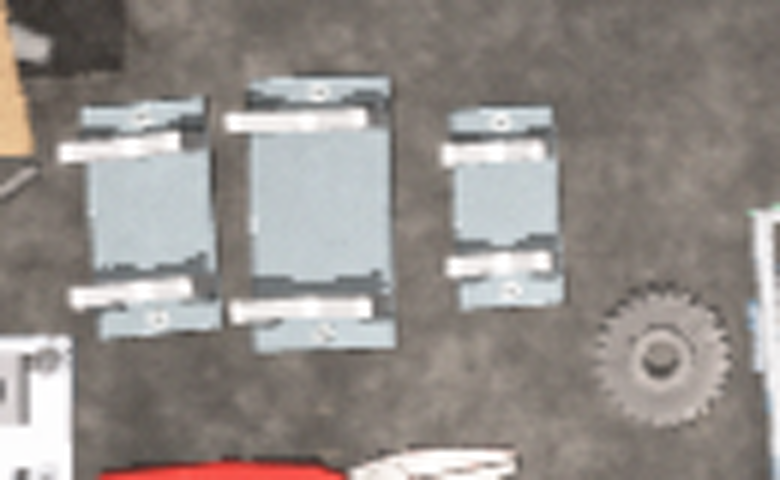

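```bash
cat > m.py <<'E'
from h import *
def P(c,s,o,z): return ray("top",[(c[0]+.5)/s-.5+o[0],(c[1]+.5)/s-.5+o[1]],z)
for n,z,a,g,b in(("small",.013,(258,108),(267,198),(273,290)),("large",.021,(421,75),(427,228),(431,385)),("medium",.0175,(595,70),(601,191),(604,315)),("plain",.0125,(97,104),(91,217),(85,330))):
    A,G,B=[P(c,5,(310,150),z) for c in(a,g,b)];d=A-B
    print(n,"mid",((A+B)/2).round(4)[:2],"gear",G.round(4)[:2],"len",round(np.linalg.norm(d),4),"ang",np.degrees(np.arctan2(d[1],d[0])).round(2))
o=(165,205)
for n,zt,cs,pl,scr in(("medium",.0445,[(80,106),(207,97),(221,328),(100,340)],[(60,152),(182,142),(193,289),(70,297)],[(141,119),(156,318)]),
 ("large",.0499,[(248,78),(390,77),(396,347),(256,350)],[(225,122),(369,119),(373,308),(231,312)],[(319,92),(325,333)]),
 ("small",.0388,[(448,108),(553,107),(563,303),(460,309)],[(442,153),(546,150),(550,262),(447,266)],[(500,121),(512,289)])):
    F=np.array([P(c,6,o,.006) for c in cs]);T=np.array([P(c,6,o,zt) for c in pl]);S=[P(c,6,o,.006) for c in scr]
    f=lambda v:np.degrees(np.arctan2(v[1],v[0])).round(2)
    print(n,"foot",F.mean(0).round(4)[:2],f(F[0]+F[1]-F[2]-F[3]),"plates",T.mean(0).round(4)[:2],f(T[0]+T[1]-T[2]-T[3]),"screws",((S[0]+S[1])/2).round(4)[:2],f(S[0]-S[1]),np.linalg.norm((F[0]+F[1]-F[2]-F[3])/2).round(3))
E
python3 m.py
```

```text
small mid [ 0.6012 -0.2008] gear [ 0.6015 -0.2016] len 0.097 ang 2.78
large mid [ 0.5821 -0.2836] gear [ 0.5828 -0.2842] len 0.1634 ang -0.35
medium mid [ 0.5997 -0.3767] gear [ 0.6002 -0.3775] len 0.1299 ang -0.39
plain mid [ 0.5941 -0.1082] gear [ 0.5939 -0.1082] len 0.1201 ang -4.65
medium foot [0.4776 0.2586] 3.73 plates [0.4774 0.2586] 3.7 screws [0.4772 0.2601] 3.86 0.102
large foot [0.4777 0.1837] 0.79 plates [0.4776 0.1839] 0.85 screws [0.4779 0.184 ] 0.73 0.119
small foot [0.4782 0.1031] 2.22 plates [0.4783 0.1025] 1.36 screws [0.4789 0.1031] 3.14 0.087
```

```bash
cat > t.py <<'E'
# usage: t.py x y z yaw -> tool-axis units still to go (at final yaw)
import sys
from h import *
o=env.get_obs();x,y,z,w=map(float,sys.argv[1:5]);p=o['tool_pos'];r=o['tool_rot']
d=np.array([x,y,z])-p;a=np.radians(r[2])
print("t",o['time_s'],"units tx %.2f ty %.2f tz %.2f spin %.2f"%((d[0]*np.cos(a)+d[1]*np.sin(a))/.05,(d[0]*np.sin(a)-d[1]*np.cos(a))/.05,-d[2]/.05,-((w-r[2]+180)%360-180)/4),"rp",r.round(2),"q7",o['qpos'][6].round(0))
E
python3 -m pendant '[{"tx":-0.8,"ty":-0.7,"spin":-1},{"tx":-0.8,"ty":-0.7,"spin":-1},{"tx":-0.8,"ty":-0.7,"spin":-1},{"tx":-0.8,"ty":-0.7,"spin":-1},{"tx":-0.8,"ty":-0.7,"spin":-1},{"tx":-0.8,"ty":-0.7,"spin":-1},{"tx":-0.1,"ty":-1},{"tx":-0.1,"ty":-1}]'; python3 t.py .6015 -.201 .12 182.8
```

```text
t 0.2 units tx -12.66 ty -12.24 tz 2.38 spin -6.17 rp [-179.94    0.    158.13] q7 -3.0invalid input at $[0]: expected keys tx, ty, tz, spin, claw
```

```bash
python3 -m pendant '[{"tx":-0.8,"ty":-0.7,"tz":0,"spin":-1,"claw":0},{"tx":-0.8,"ty":-0.7,"tz":0,"spin":-1,"claw":0},{"tx":-0.8,"ty":-0.7,"tz":0,"spin":-1,"claw":0},{"tx":-0.8,"ty":-0.7,"tz":0,"spin":-1,"claw":0},{"tx":-0.8,"ty":-0.7,"tz":0,"spin":-1,"claw":0},{"tx":-0.8,"ty":-0.7,"tz":0,"spin":-1,"claw":0},{"tx":-0.1,"ty":-1,"tz":0,"spin":0,"claw":0},{"tx":-0.1,"ty":-1,"tz":0,"spin":0,"claw":0}]'; python3 t.py .6015 -.201 .12 182.8
```

```text
time_s: 1.2
tool_pos: [0.4466, 0.2487, 0.2393]
tool_rot: [-180.0, -0.0, -177.9]
force: [0.7, 0.2, 0.6]
grip_width: 0.0872
grasp_force: 0.0
t 1.2 units tx -2.77 ty -9.10 tz 2.39 spin -0.18 rp [-1.7999e+02 -1.0000e-02 -1.7790e+02] q7 60.0
```

```bash
python3 -m pendant '[{"tx":-0.1,"ty":-1,"tz":0,"spin":-0.18,"claw":0.4},{"tx":-0.1,"ty":-1,"tz":0,"spin":0,"claw":0.4},{"tx":-0.1,"ty":-1,"tz":0,"spin":0,"claw":0.4},{"tx":-0.1,"ty":-1,"tz":0,"spin":0,"claw":0.4},{"tx":-0.1,"ty":-1,"tz":0,"spin":0,"claw":0.4},{"tx":-0.4,"ty":-1,"tz":0,"spin":0,"claw":0.4},{"tx":-0.6,"ty":-1,"tz":0,"spin":0,"claw":0.4},{"tx":-0.7,"ty":-1,"tz":0,"spin":0,"claw":0.4},{"tx":-0.6,"ty":-1,"tz":0.5,"spin":0,"claw":0.4},{"tx":0,"ty":0,"tz":1,"spin":0,"claw":0.4}]' 30; python3 t.py .6015 -.201 .02 182.8
```

```text
time_s: 2.45
tool_pos: [0.6094, -0.1975, 0.1654]
tool_rot: [-179.7, 0.2, -177.5]
force: [0.7, 0.6, -1.0]
grip_width: 0.0519
grasp_force: 0.0
t 2.45 units tx 0.16 ty -0.06 tz 2.91 spin -0.07 rp [-179.68    0.23 -177.49] q7 117.0
```

```bash
python3 -m pendant '[{"tx":0.16,"ty":-0.06,"tz":0.7,"spin":0,"claw":0.4},{"tx":0,"ty":0,"tz":0.7,"spin":0,"claw":0.4},{"tx":0,"ty":0,"tz":0.6,"spin":0,"claw":0.4},{"tx":0,"ty":0,"tz":0.2,"spin":0,"claw":0.4},{"tx":0,"ty":0,"tz":0,"spin":0,"claw":0.4}]'; python3 - <<'E'
from h import *
snap("side","c.png",330,150,470,260,5)
E
python3 t.py .6015 -.201 .02 182.8
```

```text
time_s: 3.08
tool_pos: [0.5993, -0.1946, 0.0548]
tool_rot: [180.0, -0.0, -177.1]
force: [0.3, -0.1, 0.1]
grip_width: 0.0521
grasp_force: 0.0
t 3.125 units tx -0.02 ty -0.12 tz 0.71 spin 0.01 rp [-1.7998e+02  6.0000e-02 -1.7715e+02] q7 121.0
```

View pics/c.png

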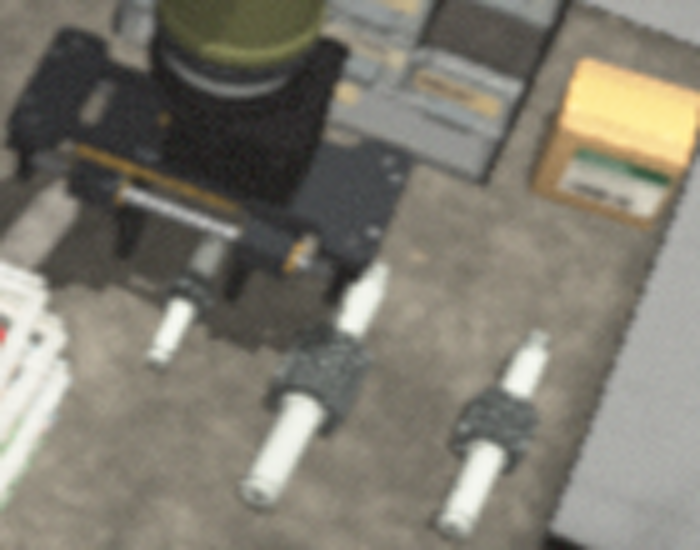

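The picture shows the fingers straddling the small pinion's gear at crop (190,290), with the gripper body clear of the large shaft. I'll go down and grip.

```bash
python3 -m pendant '[{"tx":-0.02,"ty":-0.12,"tz":0.3,"spin":0,"claw":0.4},{"tx":0,"ty":0,"tz":0.4,"spin":0,"claw":0.4},{"tx":0,"ty":0,"tz":0,"spin":0,"claw":0.4},{"tx":0,"ty":0,"tz":0,"spin":0,"claw":1},{"tx":0,"ty":0,"tz":0,"spin":0,"claw":1},{"tx":0,"ty":0,"tz":0,"spin":0,"claw":1},{"tx":0,"ty":0,"tz":0,"spin":0,"claw":1},{"tx":0,"ty":0,"tz":0,"spin":0,"claw":1}]' 30; python3 t.py .6015 -.201 .25 182.8
```

```text
time_s: 4.12
tool_pos: [0.6008, -0.2008, 0.0202]
tool_rot: [-180.0, 0.0, -177.2]
force: [0.1, -0.3, -0.4]
grip_width: 0.0256
grasp_force: 30.0
t 4.125 units tx -0.01 ty -0.00 tz -4.60 spin 0.01 rp [-1.7999e+02  2.0000e-02 -1.7716e+02] q7 122.0
```

```bash
python3 -m pendant '[{"tx":0,"ty":0,"tz":-0.4,"spin":0,"claw":1},{"tx":0,"ty":0,"tz":-0.8,"spin":0,"claw":1},{"tx":0,"ty":0,"tz":-1,"spin":0,"claw":1},{"tx":0,"ty":0,"tz":-1,"spin":0,"claw":1},{"tx":0,"ty":0,"tz":-1,"spin":0,"claw":1},{"tx":0.6,"ty":0.4,"tz":-0.4,"spin":0,"claw":1},{"tx":0.6,"ty":0.8,"tz":0,"spin":0,"claw":1},{"tx":0.6,"ty":0.9,"tz":0,"spin":0,"claw":1},{"tx":0.3,"ty":1,"tz":0,"spin":0,"claw":1},{"tx":0.1,"ty":1,"tz":0,"spin":0,"claw":1}]'; python3 t.py .4782 .103 .038 182.1
```

```text
time_s: 5.38
tool_pos: [0.4794, -0.0004, 0.2514]
tool_rot: [179.9, 0.1, -177.2]
force: [1.4, 0.4, -2.7]
grip_width: 0.0257
grasp_force: 30.0
t 5.375 units tx -0.08 ty 2.07 tz 4.27 spin 0.17 rp [ 1.7992e+02  1.1000e-01 -1.7722e+02] q7 88.0
```

```bash
python3 -m pendant '[{"tx":0,"ty":0.9,"tz":0,"spin":0.17,"claw":1},{"tx":0,"ty":0.8,"tz":0.2,"spin":0,"claw":1},{"tx":-0.08,"ty":0.37,"tz":0.8,"spin":0,"claw":1},{"tx":0,"ty":0,"tz":0.9,"spin":0,"claw":1},{"tx":0,"ty":0,"tz":0.8,"spin":0,"claw":1},{"tx":0,"ty":0,"tz":0.5,"spin":0,"claw":1},{"tx":0,"ty":0,"tz":0.3,"spin":0,"claw":1},{"tx":0,"ty":0,"tz":0,"spin":0,"claw":1},{"tx":0,"ty":0,"tz":0,"spin":0,"claw":1}]'; python3 - <<'E'
from h import *
snap("side","d.png",180,130,280,230,6)
E
python3 t.py .4782 .103 .038 182.1
```

```text
time_s: 6.5
tool_pos: [0.4812, 0.1024, 0.0763]
tool_rot: [180.0, 0.1, -177.8]
force: [-0.2, 1.3, -1.6]
grip_width: 0.0254
grasp_force: 30.0
t 6.55 units tx 0.06 ty 0.01 tz 0.77 spin 0.01 rp [ 1.7995e+02  1.4000e-01 -1.7784e+02] q7 80.0
```

View pics/d.png

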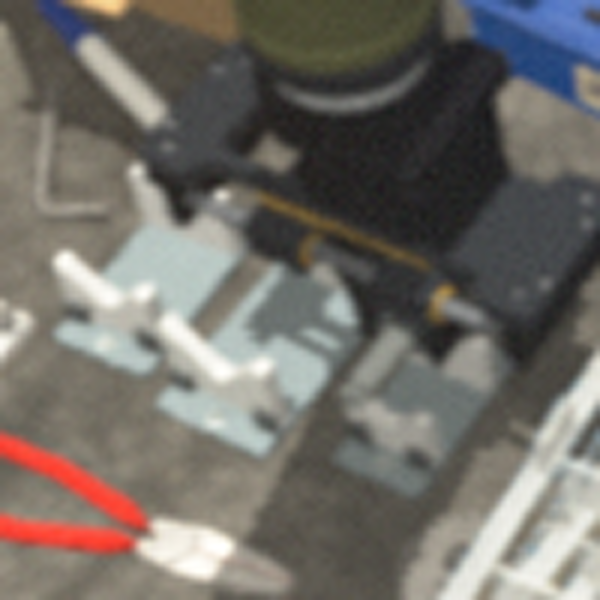

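The shaft hangs above the small cradle's notch (crop about (375,380)) and is in line with it. I'll lower slowly.

```bash
python3 -m pendant '[{"tx":0.06,"ty":0.01,"tz":0.2,"spin":0,"claw":1},{"tx":0,"ty":0,"tz":0.2,"spin":0,"claw":1},{"tx":0,"ty":0,"tz":0.2,"spin":0,"claw":1},{"tx":0,"ty":0,"tz":0.12,"spin":0,"claw":1},{"tx":0,"ty":0,"tz":0,"spin":0,"claw":1},{"tx":0,"ty":0,"tz":0,"spin":0,"claw":1}]'; python3 t.py .4782 .103 .038 182.1
```

```text
time_s: 7.3
tool_pos: [0.4773, 0.1026, 0.0388]
tool_rot: [180.0, 0.0, -177.8]
force: [0.0, -0.3, -2.1]
grip_width: 0.0255
grasp_force: 30.0
t 7.3 units tx -0.02 ty 0.01 tz 0.02 spin 0.02 rp [ 1.8000e+02  1.0000e-02 -1.7784e+02] q7 81.0
```

```bash
python3 -m pendant '[{"tx":0,"ty":0,"tz":0.02,"spin":0,"claw":1},{"tx":0,"ty":0,"tz":0.02,"spin":0,"claw":1},{"tx":0,"ty":0,"tz":0,"spin":0,"claw":0.66},{"tx":0,"ty":0,"tz":0,"spin":0,"claw":0.6},{"tx":0,"ty":0,"tz":0,"spin":0,"claw":0.45},{"tx":0,"ty":0,"tz":0,"spin":0,"claw":0.45},{"tx":0,"ty":0,"tz":-0.4,"spin":0,"claw":0.45},{"tx":0,"ty":0,"tz":-0.8,"spin":0,"claw":0.45},{"tx":0,"ty":0,"tz":-1,"spin":0,"claw":0.45},{"tx":0,"ty":0,"tz":-1,"spin":0,"claw":0.45}]'; python3 t.py .5825 -.284 .25 179.6
```

```text
time_s: 8.55
tool_pos: [0.477, 0.1025, 0.1984]
tool_rot: [180.0, -0.0, -177.8]
force: [-0.2, 0.5, 0.3]
grip_width: 0.0479
grasp_force: 0.0
t 8.55 units tx -1.82 ty -7.80 tz -1.03 spin 0.64 rp [ 180.     -0.   -177.84] q7 77.0
```

```bash
python3 -m pendant '[{"tx":0,"ty":-0.4,"tz":-0.6,"spin":0.64,"claw":0.2},{"tx":0,"ty":-0.9,"tz":-0.4,"spin":0,"claw":0.2},{"tx":0,"ty":-1,"tz":0,"spin":0,"claw":0.2},{"tx":-0.1,"ty":-1,"tz":0,"spin":0,"claw":0.2},{"tx":-0.4,"ty":-1,"tz":0,"spin":0,"claw":0.2},{"tx":-0.5,"ty":-1,"tz":0,"spin":0,"claw":0.2},{"tx":-0.5,"ty":-1,"tz":0,"spin":0,"claw":0.2},{"tx":-0.3,"ty":-0.9,"tz":0.4,"spin":0,"claw":0.2},{"tx":0,"ty":-0.6,"tz":0.8,"spin":0,"claw":0.2},{"tx":0,"ty":0,"tz":0.4,"spin":0,"claw":0.2}]'; python3 - <<'E'
from h import *
snap("side","e.png",150,130,280,230,5)
E
python3 t.py .5825 -.284 .0215 179.6
```

```text
time_s: 9.8
tool_pos: [0.5632, -0.2909, 0.1643]
tool_rot: [-179.9, -0.2, 179.3]
force: [-0.1, 0.7, 0.1]
grip_width: 0.0697
grasp_force: 0.0
t 9.85 units tx -0.39 ty 0.08 tz 2.81 spin -0.03 rp [179.9   -0.36 179.46] q7 126.0
```

View pics/e.png

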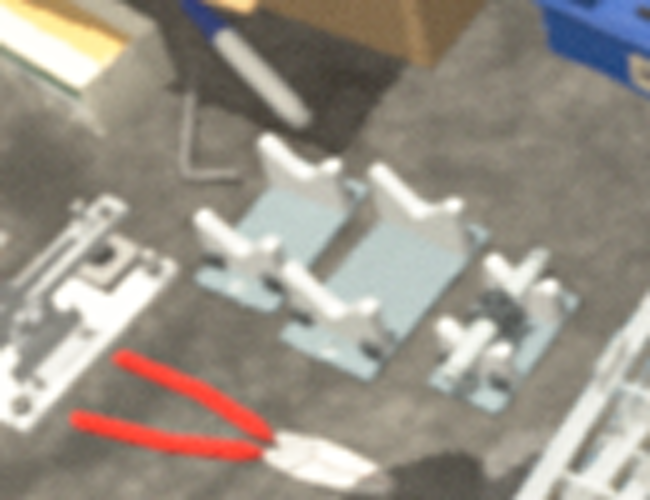

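The small pinion sits in both notches (crop about (495,315)), teeth between the plates. Now the large one.

```bash
python3 -m pendant '[{"tx":-0.39,"ty":0.08,"tz":0,"spin":0,"claw":0.2},{"tx":0,"ty":0,"tz":0.7,"spin":0,"claw":0.2},{"tx":0,"ty":0,"tz":0.7,"spin":0,"claw":0.2},{"tx":0,"ty":0,"tz":0.4,"spin":0,"claw":0.2},{"tx":0,"ty":0,"tz":0,"spin":0,"claw":0.2},{"tx":0,"ty":0,"tz":0,"spin":0,"claw":0.2}]'; python3 t.py .5825 -.284 .0215 179.6
```

```text
time_s: 10.6
tool_pos: [0.586, -0.2843, 0.0786]
tool_rot: [-180.0, 0.1, 179.6]
force: [-1.0, 0.5, -0.4]
grip_width: 0.0695
grasp_force: 0.0
t 10.6 units tx 0.07 ty 0.01 tz 1.14 spin 0.01 rp [-1.7996e+02  1.4000e-01  1.7963e+02] q7 127.0
```

```bash
python3 -m pendant '[{"tx":0.07,"ty":0.01,"tz":0.5,"spin":0,"claw":0.2},{"tx":0,"ty":0,"tz":0.4,"spin":0,"claw":0.2},{"tx":0,"ty":0,"tz":0.24,"spin":0,"claw":0.2},{"tx":0,"ty":0,"tz":0,"spin":0,"claw":0.2},{"tx":0,"ty":0,"tz":0,"spin":0,"claw":1},{"tx":0,"ty":0,"tz":0,"spin":0,"claw":1},{"tx":0,"ty":0,"tz":0,"spin":0,"claw":1},{"tx":0,"ty":0,"tz":0,"spin":0,"claw":1},{"tx":0,"ty":0,"tz":0,"spin":0,"claw":1}]' 55; python3 t.py .5825 -.284 .25 179.6
```

```text
time_s: 11.72
tool_pos: [0.5819, -0.2849, 0.0207]
tool_rot: [-179.9, 0.1, 179.6]
force: [0.6, -1.8, 1.8]
grip_width: 0.0415
grasp_force: 55.0
t 11.725 units tx -0.01 ty 0.02 tz -4.59 spin -0.01 rp [-1.7989e+02  9.0000e-02  1.7958e+02] q7 129.0
```

```bash
python3 -m pendant '[{"tx":0,"ty":0,"tz":-0.3,"spin":0,"claw":1},{"tx":0,"ty":0,"tz":-0.7,"spin":0,"claw":1},{"tx":0,"ty":0,"tz":-0.9,"spin":0,"claw":1},{"tx":0,"ty":0,"tz":-1,"spin":0,"claw":1},{"tx":0,"ty":0,"tz":-1,"spin":0,"claw":1},{"tx":0.3,"ty":0.4,"tz":-0.8,"spin":0,"claw":1},{"tx":0.5,"ty":0.7,"tz":-0.2,"spin":0,"claw":1},{"tx":0.6,"ty":0.9,"tz":0,"spin":0,"claw":1},{"tx":0.5,"ty":0.9,"tz":0,"spin":0,"claw":1},{"tx":0.2,"ty":0.9,"tz":0,"spin":0,"claw":1}]'; python3 t.py .4773 .1838 .039 180.8
```

```text
time_s: 12.98
tool_pos: [0.4747, -0.0912, 0.264]
tool_rot: [179.9, -0.2, 179.6]
force: [1.3, 0.4, -7.5]
grip_width: 0.0415
grasp_force: 54.9
t 12.975 units tx -0.01 ty 5.50 tz 4.50 spin -0.30 rp [179.88  -0.18 179.6 ] q7 95.0
```

```bash
python3 -m pendant '[{"tx":0,"ty":0.9,"tz":0,"spin":-0.3,"claw":1},{"tx":0,"ty":1,"tz":0,"spin":0,"claw":1},{"tx":0,"ty":1,"tz":0,"spin":0,"claw":1},{"tx":0,"ty":1,"tz":0,"spin":0,"claw":1},{"tx":0,"ty":0.9,"tz":0.4,"spin":0,"claw":1},{"tx":0,"ty":0.6,"tz":0.8,"spin":0,"claw":1},{"tx":0,"ty":0,"tz":1,"spin":0,"claw":1},{"tx":0,"ty":0,"tz":0.8,"spin":0,"claw":1},{"tx":0,"ty":0,"tz":0.4,"spin":0,"claw":1},{"tx":0,"ty":0,"tz":0,"spin":0,"claw":1}]'; python3 t.py .4773 .1838 .039 180.8
```

```text
time_s: 14.22
tool_pos: [0.4719, 0.1761, 0.0926]
tool_rot: [-179.8, -0.4, -179.2]
force: [-0.4, -0.6, -6.6]
grip_width: 0.0413
grasp_force: 54.9
t 14.225 units tx -0.11 ty 0.15 tz 1.07 spin 0.00 rp [-179.83   -0.38 -179.19] q7 70.0
```

```bash
python3 -m pendant '[{"tx":-0.11,"ty":0.15,"tz":0,"spin":0,"claw":1},{"tx":0,"ty":0,"tz":0.4,"spin":0,"claw":1},{"tx":0,"ty":0,"tz":0,"spin":0,"claw":1},{"tx":0,"ty":0,"tz":0,"spin":0,"claw":1}]'; python3 - <<'E'
from h import *
snap("side","f.png",160,130,260,230,6)
E
python3 t.py .4773 .1838 .039 180.8
```

```text
time_s: 14.72
tool_pos: [0.4811, 0.1852, 0.0762]
tool_rot: [179.9, 0.1, -179.2]
force: [0.2, 0.2, -6.6]
grip_width: 0.0413
grasp_force: 54.9
t 14.775 units tx 0.08 ty -0.03 tz 0.74 spin 0.00 rp [ 1.7994e+02  1.1000e-01 -1.7919e+02] q7 70.0
```

View pics/f.png

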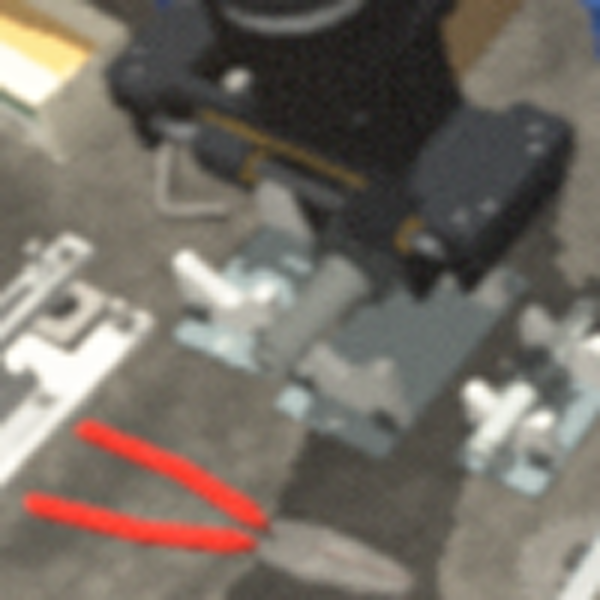

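The large shaft hangs above the middle (large) cradle, near end at crop about (285,345), not yet in the notches. I'll lower it.

```bash
python3 -m pendant '[{"tx":0.08,"ty":-0.03,"tz":0.2,"spin":0,"claw":1},{"tx":0,"ty":0,"tz":0.2,"spin":0,"claw":1},{"tx":0,"ty":0,"tz":0.2,"spin":0,"claw":1},{"tx":0,"ty":0,"tz":0.1,"spin":0,"claw":1},{"tx":0,"ty":0,"tz":0,"spin":0,"claw":1},{"tx":0,"ty":0,"tz":0,"spin":0,"claw":1}]'; python3 t.py .4773 .1838 .039 180.8
```

```text
time_s: 15.52
tool_pos: [0.4765, 0.183, 0.04]
tool_rot: [-180.0, 0.0, -179.2]
force: [-0.4, -0.1, -7.5]
grip_width: 0.0417
grasp_force: 54.9
t 15.525 units tx -0.02 ty 0.02 tz 0.02 spin 0.00 rp [-1.7999e+02  1.0000e-02 -1.7920e+02] q7 71.0
```

```bash
python3 -m pendant '[{"tx":0,"ty":0,"tz":0.02,"spin":0,"claw":1},{"tx":0,"ty":0,"tz":0.01,"spin":0,"claw":1},{"tx":0,"ty":0,"tz":0,"spin":0,"claw":0.48},{"tx":0,"ty":0,"tz":0,"spin":0,"claw":0.4},{"tx":0,"ty":0,"tz":0,"spin":0,"claw":0.33},{"tx":0,"ty":0,"tz":0,"spin":0,"claw":0.33},{"tx":0,"ty":0,"tz":-0.4,"spin":0,"claw":0.33},{"tx":0,"ty":0,"tz":-0.8,"spin":0,"claw":0.33},{"tx":0,"ty":0,"tz":-1,"spin":0,"claw":0.33},{"tx":0,"ty":0,"tz":-1,"spin":0,"claw":0.33}]'; python3 t.py .6 -.377 .25 179.6
```

```text
time_s: 16.77
tool_pos: [0.4762, 0.1829, 0.2]
tool_rot: [180.0, 0.0, -179.2]
force: [0.9, 0.5, -0.1]
grip_width: 0.0585
grasp_force: 0.0
t 16.775 units tx -2.32 ty -11.23 tz -1.00 spin 0.30 rp [ 1.800e+02  1.000e-02 -1.792e+02] q7 68.0
```

```bash
python3 -m pendant '[{"tx":0,"ty":-0.4,"tz":-0.6,"spin":0.3,"claw":0.25},{"tx":0,"ty":-0.9,"tz":-0.4,"spin":0,"claw":0.25},{"tx":0,"ty":-1,"tz":0,"spin":0,"claw":0.25},{"tx":0,"ty":-1,"tz":0,"spin":0,"claw":0.25},{"tx":0,"ty":-1,"tz":0,"spin":0,"claw":0.25},{"tx":-0.2,"ty":-1,"tz":0,"spin":0,"claw":0.25},{"tx":-0.3,"ty":-1,"tz":0,"spin":0,"claw":0.25},{"tx":-0.4,"ty":-1,"tz":0,"spin":0,"claw":0.25},{"tx":-0.5,"ty":-1,"tz":0,"spin":0,"claw":0.25},{"tx":-0.4,"ty":-1,"tz":0,"spin":0,"claw":0.25}]'; python3 - <<'E'
from h import *
snap("side","g.png",150,130,280,230,5)
E
python3 t.py .6 -.377 .018 179.6
```

```text
time_s: 18.02
tool_pos: [0.5647, -0.2836, 0.2485]
tool_rot: [180.0, 0.0, 179.7]
force: [0.5, 0.4, 0.5]
grip_width: 0.065
grasp_force: 0.0
t 18.075 units tx -0.74 ty -1.69 tz 4.58 spin -0.08 rp [-1.7951e+02 -6.0000e-02  1.7929e+02] q7 125.0
```

View pics/g.png

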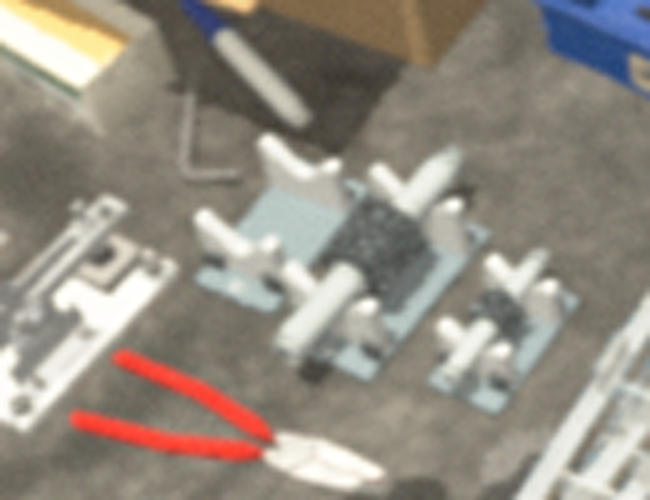

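Large and small pinions are both seated (crop about (375,255) and (495,310)). Next is the medium pinion.

```bash
python3 -m pendant '[{"tx":-0.3,"ty":-0.8,"tz":0.2,"spin":0,"claw":0.25},{"tx":-0.4,"ty":-0.6,"tz":0.5,"spin":0,"claw":0.25},{"tx":0,"ty":-0.2,"tz":0.9,"spin":0,"claw":0.25},{"tx":0,"ty":0,"tz":0.9,"spin":0,"claw":0.25},{"tx":0,"ty":0,"tz":0.5,"spin":0,"claw":0.25},{"tx":0,"ty":0,"tz":0,"spin":0,"claw":0.25},{"tx":0,"ty":0,"tz":0,"spin":0,"claw":0.25}]'; python3 t.py .6 -.377 .02 179.6
```

```text
time_s: 18.95
tool_pos: [0.5986, -0.3632, 0.0999]
tool_rot: [-179.9, 0.1, 179.6]
force: [-0.2, -0.9, 0.3]
grip_width: 0.0655
grasp_force: 0.0
t 18.95 units tx -0.03 ty -0.28 tz 1.60 spin 0.00 rp [-1.7994e+02  9.0000e-02  1.7961e+02] q7 135.0
```

```bash
python3 -m pendant '[{"tx":-0.03,"ty":-0.28,"tz":0,"spin":0,"claw":0.25},{"tx":0,"ty":0,"tz":0.6,"spin":0,"claw":0.25},{"tx":0,"ty":0,"tz":0.5,"spin":0,"claw":0.25},{"tx":0,"ty":0,"tz":0.3,"spin":0,"claw":0.25},{"tx":0,"ty":0,"tz":0,"spin":0,"claw":0.25},{"tx":0,"ty":0,"tz":0,"spin":0,"claw":0.25}]'; python3 t.py .6 -.377 .02 179.6
```

```text
time_s: 19.7
tool_pos: [0.6001, -0.3776, 0.0298]
tool_rot: [-179.9, 0.1, 179.6]
force: [-0.4, 0.4, 0.6]
grip_width: 0.0648
grasp_force: 0.0
t 19.7 units tx 0.00 ty 0.01 tz 0.20 spin -0.00 rp [-1.7993e+02  1.0000e-01  1.7960e+02] q7 138.0
```

```bash
python3 -m pendant '[{"tx":0,"ty":0,"tz":0.2,"spin":0,"claw":0.25},{"tx":0,"ty":0,"tz":0,"spin":0,"claw":0.25},{"tx":0,"ty":0,"tz":0,"spin":0,"claw":1},{"tx":0,"ty":0,"tz":0,"spin":0,"claw":1},{"tx":0,"ty":0,"tz":0,"spin":0,"claw":1},{"tx":0,"ty":0,"tz":0,"spin":0,"claw":1},{"tx":0,"ty":0,"tz":0,"spin":0,"claw":1}]' 45; python3 t.py .6 -.377 .26 179.6
```

```text
time_s: 20.58
tool_pos: [0.5996, -0.3774, 0.0188]
tool_rot: [-179.9, 0.0, 179.6]
force: [0.8, -2.1, 0.0]
grip_width: 0.0344
grasp_force: 45.0
t 20.575 units tx -0.01 ty 0.01 tz -4.82 spin -0.00 rp [-1.7994e+02  4.0000e-02  1.7959e+02] q7 138.0
```

```bash
python3 -m pendant '[{"tx":0,"ty":0,"tz":-0.3,"spin":0,"claw":1},{"tx":0,"ty":0,"tz":-0.7,"spin":0,"claw":1},{"tx":0,"ty":0,"tz":-1,"spin":0,"claw":1},{"tx":0,"ty":0,"tz":-1,"spin":0,"claw":1},{"tx":0,"ty":0.3,"tz":-1,"spin":0,"claw":1},{"tx":0.3,"ty":0.7,"tz":-0.8,"spin":0,"claw":1},{"tx":0.5,"ty":0.8,"tz":0,"spin":0,"claw":1},{"tx":0.5,"ty":0.9,"tz":0,"spin":0,"claw":1},{"tx":0.5,"ty":0.9,"tz":0,"spin":0,"claw":1},{"tx":0.4,"ty":0.9,"tz":0,"spin":0,"claw":1}]'; python3 t.py .4773 .2588 .037 183.7
```

```text
time_s: 21.82
tool_pos: [0.489, -0.1496, 0.2582]
tool_rot: [179.9, -0.1, 179.6]
force: [1.2, -0.3, -4.0]
grip_width: 0.0346
grasp_force: 45.0
t 21.825 units tx 0.29 ty 8.17 tz 4.42 spin -1.03 rp [ 1.7992e+02 -7.0000e-02  1.7957e+02] q7 104.0
```

```bash
python3 -m pendant '[{"tx":0.1,"ty":0.9,"tz":0,"spin":-0.5,"claw":1},{"tx":0.1,"ty":1,"tz":0,"spin":-0.5,"claw":1},{"tx":0,"ty":1,"tz":0,"spin":0,"claw":1},{"tx":0,"ty":1,"tz":0,"spin":0,"claw":1},{"tx":0,"ty":1,"tz":0,"spin":0,"claw":1},{"tx":0,"ty":1,"tz":0,"spin":0,"claw":1},{"tx":0,"ty":0.9,"tz":0,"spin":0,"claw":1},{"tx":0,"ty":0.8,"tz":0,"spin":0,"claw":1},{"tx":0,"ty":0.3,"tz":0.4,"spin":0,"claw":1},{"tx":0,"ty":0,"tz":0.7,"spin":0,"claw":1}]'; python3 t.py .4773 .2588 .037 183.7
```

```text
time_s: 23.08
tool_pos: [0.4608, 0.2452, 0.204]
tool_rot: [179.9, 0.1, -176.2]
force: [0.2, -0.1, -5.3]
grip_width: 0.0347
grasp_force: 45.0
t 23.075 units tx -0.35 ty 0.25 tz 3.34 spin 0.02 rp [ 1.7991e+02  9.0000e-02 -1.7624e+02] q7 64.0
```

```bash
python3 -m pendant '[{"tx":-0.35,"ty":0.25,"tz":0.3,"spin":0,"claw":1},{"tx":0,"ty":0,"tz":0.7,"spin":0,"claw":1},{"tx":0,"ty":0,"tz":0.7,"spin":0,"claw":1},{"tx":0,"ty":0,"tz":0.5,"spin":0,"claw":1},{"tx":0,"ty":0,"tz":0.3,"spin":0,"claw":1},{"tx":0,"ty":0,"tz":0,"spin":0,"claw":1},{"tx":0,"ty":0,"tz":0,"spin":0,"claw":1}]'; python3 t.py .4773 .2588 .037 183.7
```

```text
time_s: 23.95
tool_pos: [0.4784, 0.2573, 0.0797]
tool_rot: [179.9, 0.1, -176.4]
force: [-0.6, -0.9, -4.3]
grip_width: 0.0346
grasp_force: 45.0
t 23.95 units tx 0.02 ty 0.03 tz 0.85 spin -0.02 rp [ 1.7994e+02  1.0000e-01 -1.7640e+02] q7 67.0
```

```bash
python3 -m pendant '[{"tx":0.02,"ty":0.03,"tz":0.2,"spin":0,"claw":1},{"tx":0,"ty":0,"tz":0.2,"spin":0,"claw":1},{"tx":0,"ty":0,"tz":0.2,"spin":0,"claw":1},{"tx":0,"ty":0,"tz":0.15,"spin":0,"claw":1},{"tx":0,"ty":0,"tz":0.06,"spin":0,"claw":1},{"tx":0,"ty":0,"tz":0,"spin":0,"claw":1},{"tx":0,"ty":0,"tz":0,"spin":0,"claw":1}]'; python3 t.py .4773 .2588 .037 183.7
```

```text
time_s: 24.82
tool_pos: [0.4768, 0.2584, 0.0382]
tool_rot: [180.0, 0.0, -176.4]
force: [-0.4, 0.7, -4.1]
grip_width: 0.0344
grasp_force: 45.0
t 24.825 units tx -0.01 ty 0.01 tz 0.02 spin -0.02 rp [ 1.7998e+02  3.0000e-02 -1.7640e+02] q7 68.0
```

```bash
python3 -m pendant '[{"tx":0,"ty":0,"tz":0.02,"spin":0,"claw":1},{"tx":0,"ty":0,"tz":0.01,"spin":0,"claw":1},{"tx":0,"ty":0,"tz":0,"spin":0,"claw":0.57},{"tx":0,"ty":0,"tz":0,"spin":0,"claw":0.52},{"tx":0,"ty":0,"tz":0,"spin":0,"claw":0.47},{"tx":0,"ty":0,"tz":0,"spin":0,"claw":0.47},{"tx":0,"ty":0,"tz":-0.4,"spin":0,"claw":0.47},{"tx":0,"ty":0,"tz":-0.8,"spin":0,"claw":0.47},{"tx":0,"ty":0,"tz":-1,"spin":0,"claw":0.47},{"tx":0,"ty":0,"tz":-1,"spin":0,"claw":0.47}]'; python3 -m pendant '[{"tx":0,"ty":0.4,"tz":-0.4,"spin":0,"claw":0.47},{"tx":0.3,"ty":0.8,"tz":0,"spin":0,"claw":0.47},{"tx":0.6,"ty":0.8,"tz":0,"spin":0,"claw":0.47},{"tx":0.6,"ty":0.8,"tz":0,"spin":0,"claw":0.47},{"tx":0.6,"ty":0.8,"tz":0,"spin":0,"claw":0.47},{"tx":0.6,"ty":0.8,"tz":0,"spin":0,"claw":0.47},{"tx":0.6,"ty":0.8,"tz":0,"spin":0,"claw":0.47},{"tx":0,"ty":0,"tz":0,"spin":0,"claw":0.47},{"tx":0,"ty":0,"tz":0,"spin":0,"claw":0.47}]'; python3 - <<'E'
from h import *
snap("top","i.png",165,205,295,285,6)
snap("side","j.png",150,130,280,230,5)
E
```

```text
time_s: 26.08
tool_pos: [0.4764, 0.2581, 0.1979]
tool_rot: [-180.0, -0.0, -176.4]
force: [0.0, 1.8, -0.1]
grip_width: 0.0461
grasp_force: 0.0
time_s: 27.2
tool_pos: [0.296, 0.5069, 0.2162]
tool_rot: [-179.9, 0.0, -176.4]
force: [0.6, -0.3, -1.0]
grip_width: 0.046
grasp_force: 0.0
```

View pics/i.png

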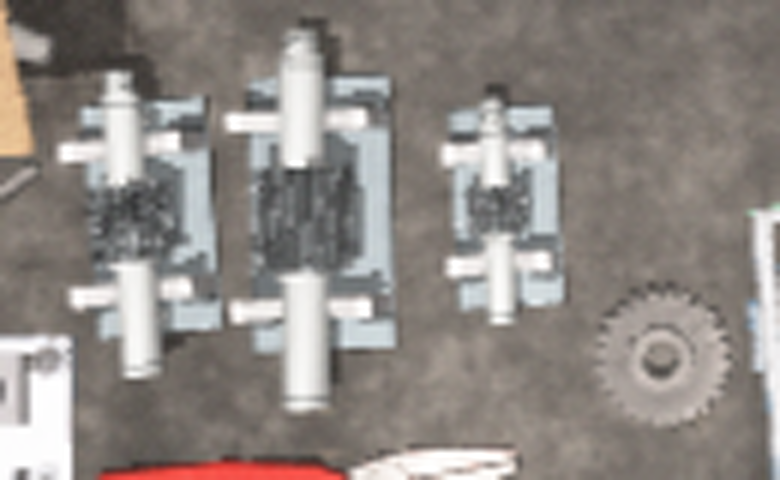

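View pics/j.png

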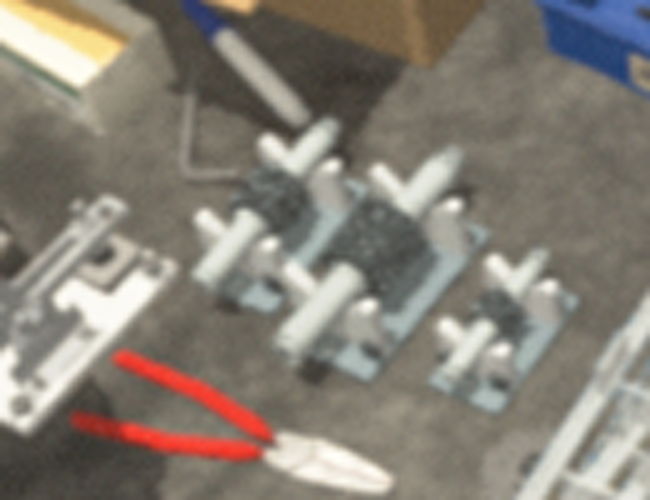

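All three pinions lie centred in their own cradles, at top-crop (131,223), (305,218) and (497,205). The teeth are between the plates, and the loose gear has not moved from crop (662,357). Handing in.

```bash
python3 -c "
from cell import env
print(env.sign_off())"
```

```text
the job is handed in; nothing more can be done
None
```

All three pinion shafts were laid in the cradles of their sizes and the job handed in at about 27 s; the final pictures show each one seated, the plain shaft and loose gear were not touched, and the hand-in gave no verdict.

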